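Tap a stuck mould insert loose and lift it out

ROBOT

A 7-joint arm with a two-finger parallel gripper is mounted at the origin on a cart in front of the work surface, level with it; the furniture and walls round the work are solid. World frame = base frame: x ahead of the robot, y to its left, z up, the work surface at z = 0. Lengths are in m, angles in degrees, forces in N, time in s.
With the tool pointing down it reaches from about 0.35 to 0.9 m from the base axis. Payload 19.9 kg.
Tool frame: the origin (TCP) lies midway between the tips of the shut fingers; the grasp point (between the pads) lies 19 mm behind it (bot.pinch_z is the distance from the TCP to the grasp point, in m); z points along the fingers, y is the line along which they close (so a half turn about z gives the same grasp; the last joint's range is limited). The gripper opens to 85 mm and grips with 20 to 120 N. Pads are 22 mm wide; open, the fingers measure 114 mm over their backs; the gripper's body (76 mm by 85 mm) begins 54 mm behind the grasp point. The pads swing forward as they close: fully open they stand 13 mm farther back than shut.
Start: joints at [-69.471, 23.915, -0.59, 92.452, 0.269, 63.638, -3.037], TCP at [0.243, 0.576, 0.209] pointing down, gripper open.
Joint ranges: [-161.28, 161.28], [-22.2, 115.67], [-73.04, 71.86], [3.21, 147.25], [-68.34, 248.33], [10.77, 114.83], [-161.83, 161.83]. Speed limits (degrees/s): [108.29, 108.29, 136.94, 136.94, 172.46, 172.46, 172.46].

INTERFACE

Orientations are given as a 3x3 rotation matrix whose columns are the frame's x, y, z axes.
In Python, from bench import bot, eyes, ticket gives the robot as it stands. The module is installed in compiled form; this text tells all that it offers.
- The arm moves only by the tool arm_command, never from a script. Its argument "targets" is a list that holds one entry, the list of rows, each a list of 7 numbers: the turn, a rotation vector about the tool's x, y, z in degrees, then the shift along the tool's x, y, z in m, then the closure, from -1 (fully open) to 1 (shut). In form: [[[rx, ry, rz, x, y, z, grip], ...]]. A call has 1 to 10 rows; each row shifts and turns the commanded pose from where the row before left it, along the tool's axes as they then stand; what a row does not reach is not made up. A row lasts 1/10 s, in which the tool goes at most 50 mm and 8.59 degrees, less where a joint would pass 70% of its speed; a pose out of reach is approached as far as the arm can. A call is refused whole if a number of a shift passes 0.05 or a number of a turn 8.59, either way. A call with a gripper value outside its range is refused whole. The fingers move at their own pace and stop on an object; "newtons" is the grip in N (left out, the last holds). Time passes only in rows, so rows that do not move let the fingers close. It gives the time, the measured TCP pose, the force, the opening and the grip force at its end, in the units of the state.
- bot.sense(): the state, without advancing time (a new reading comes with each control period).
- eyes.capture(name): name is "side" or "top"; returns a dict with "frame" (400x640x3 uint8, red, green, blue), "z_map" (400x640 float32, m along the optical axis (not along the pixel's ray), 0 where there is no reading), "K" (3x3 intrinsics, pixels), "distortion" ([k1, k2, p1, p2, k3] as OpenCV has them; the pictures are not rectified), "R" (3x3) and "t" (3): a world point X has camera coordinates R X + t. Camera axes: x right, y down, z forward; pixel columns grow to the right and rows downward; lengths in m; the calibration is good to about 2 mm. A picture is of the moment at which its call begins.
- ticket.close_job(): hands the job in; it is judged then, once.
The state is a dict: "clock": time; "joint_pos": joint angles; "dq": joint speeds; "tau": joint torques, N m; "tcp_pos": TCP position; "ee_rot": TCP orientation; "wrist_force": force on the tool from outside, world axes, zero at the start; "torque": the same for the moment, N m; "gripper_width": opening from 0.0 (shut) to 1.0 (fully open); "finger_force": force on a finger pad.
Only numpy, scipy, OpenCV 4.12 (cv2) and the standard library are available. Lean on these libraries where they do the work, as an engineer would, in place of code of your own. Each camera call takes 0.05 s, during which the arm holds its last target. There are 200 camera calls.

TASK

The steel mould insert is stuck in its frame on the bench. Take the nylon mallet and knock the insert loose with light taps on its two knock-out pins by turns, left pin first and at least twice on each, driving it away from you a few millimetres a tap so that it never jams badly crooked, until it is clear of the two keepers; do not take hold of it before that. Then lay the mallet flat on the bench, lift the insert out and set it down gently, flat in the middle of the slate tile, leaving the other things alone.

Things in the scene. Friction and masses are not known exactly. Their poses are not given: they have to be found in the camera images.
- mould_frame: Low frame fixed to the bench. Origin: centre of the underside; +x: the way the insert leaves, away from the robot; +y: left. Base 16 mm thick, x -43 to +45, y +-81 mm. Two dark guide walls, inner faces y +-61.5, x -42 to +8, top z = 36 mm; on each a steel keeper (x -42 to -18, inner edge y +-52, z 36 to 42 mm) overhangs the insert. At 0.08 to 0.11 rad of yaw it binds between the walls.
- plunger_left (a joint): Sprung ball in the left wall (frame x = -20, z = 26 mm) that pinches the insert's left end with about 9 N, so that this end resists sliding with about 5 to 7 N and lags when only the other is pushed. 0 as built, positive towards the insert (m); not to be handled.
- plunger_right (a joint): The same in the right wall, for the right end.
- insert: Steel mould insert, 0.3 to 0.5 kg: plate 40 (x) x 120 (y) x 18 mm, grip block on top in the middle, 24 (x) x 46 (y) mm, 18 to 44 mm above the underside. Origin: centre of the underside. Starts on the frame's base, square to it, origin at frame x about -20 mm. Clear of the keepers, and free to lift, once its origin is past frame x = +4 mm (24 mm of travel); it then still rests on the base.
- pin_left: Left knock-out pin (at +y of the insert), a level steel rod of 12 mm diameter and 42 mm length fixed to the insert's back face. Origin: centre of its free end face; its axis runs along the insert's x.
- pin_right: Right knock-out pin (at -y of the insert), the same.
- pin_left_tip (a point): Centre of the free end face of the left pin, to be tapped towards +x of the frame: in the insert's axes at (-62, +38, +9) mm, 25 mm above the bench while the insert is in the frame.
- pin_right_tip (a point): The same for the right pin, at (-62, -38, +9) mm.
- mallet: Nylon mallet, 0.19 kg, 210 mm long, lying flat on the bench (handle end a little lower, 0.03 rad). Origin: centre of its underside. Handle along its y, 22 mm thick (4 to 26 mm high), from y = -105 to the head; the cylinder head is centred at y = +90 mm, 30 mm thick (y 75 to 105, 0 to 30 mm high), its two striking faces at x = +-34 mm. Balance point near y = +35 mm.
- slate_tile: Dark square slate tile 106 x 106 x 8 mm, loose on the bench. Origin: centre of the underside.
- dapping_block: Brass doming cube, 50 mm, a bystander. Origin: centre of the underside.
- flux_jar: Round screw jar with dark lid, 54 mm across, 54 mm high, a bystander. Origin: centre of the underside.
- solder_tin: Flat round tin, 64 mm across, 23 mm high, a bystander. Origin: centre of the underside.

How it is judged:
By the outcome, as a careful person would: the job done as asked, in the order asked, and still so for the second after the job is handed in, with the robot touching nothing.
It also fails if it takes over 70 s, if anything falls off the work surface, if the arm or the gripper's body presses on something with over 40 N, if the wrist force passes 120 N, or if a joint passes its speed limit or range.

## Working session

There is one attempt and no reset: what is moved stays moved. The work goes in short steps, Python scripts to look and compute and a tool call to move; the robot and the scene stay as the last step left them, time stands still between calls to the robot, and variables do not carry over. Pictures are saved under pics/ and viewed, at most 13 in all, crops included, and the job is handed in when it is done.

Besides the shell and the picture viewer there is one more tool, called after "Request:" by a JSON object that holds its "fn" and its "kwargs", one argument or row to a line. arm_command: Moves the arm, as the interface text tells. Its arguments: {"type":"object","properties":{"targets":{"type":"array","items":{"type":"array","items":{"type":"array","items":{"type":"number"}}}},"newtons":{"type":"number"}},"required":["targets"]}

```bash
mkdir -p pics
python3 - <<'E'
from bench import bot,eyes
import cv2,numpy as np
s=bot.sense();print(s, bot.pinch_z)
for n in("top","side"):
    c=eyes.capture(n);cv2.imwrite(f"pics/{n}0.png",c["frame"][:,:,::-1])
    np.savez(f"{n}0.npz",**c);print(n,c["K"],c["distortion"],c["R"],c["t"])
E
```

```text
{'clock': 0.0, 'joint_pos': array([-69.47205656,  23.94927896,  -0.59099396,  92.48621701,
         0.26691583,  63.63739958,  -3.03490471]), 'dq': array([0.08769888, 0.00795986, 0.01164395, 0.02496243, 0.04398572,
       0.04258784, 0.08236265]), 'tau': array([ 3.73425246e-04, -8.64439559e+01,  6.79521337e-01, -4.34912717e+01,
        1.92166463e-02,  7.44497229e-03,  1.54666014e-05]), 'tcp_pos': array([0.24310587, 0.57536849, 0.20834163]), 'ee_rot': array([[-9.21158868e-01,  3.89186520e-01, -4.38802819e-04],
       [ 3.89186764e-01,  9.21158128e-01, -1.16860229e-03],
       [-5.05974772e-05, -1.24724461e-03, -9.99999221e-01]]), 'wrist_force': array([ 0.08412264,  0.21729596, -0.121101  ]), 'torque': array([-0.02884534,  0.00292348,  0.03495184]), 'finger_force': 0.0, 'gripper_width': 1.0001788441530666} 0.0187
top [[457.82461252   0.         321.91179328]
 [  0.         457.82461252 200.74023263]
 [  0.           0.           1.        ]] [-0.12826591  0.          0.          0.          0.        ] [[-0.01871973 -0.99979288 -0.0079854 ]
 [-0.9936372   0.01949047 -0.11092901]
 [ 0.11106167  0.00585802 -0.99379625]] [0.15778394 0.56376405 1.06741409]
side [[375.18517825   0.         325.31276461]
 [  0.         375.18517825 197.81609872]
 [  0.           0.           1.        ]] [-0.03397037  0.          0.          0.          0.        ] [[ 0.97828762 -0.20598387 -0.02289035]
 [-0.12826034 -0.51496523 -0.84756126]
 [ 0.16279622  0.83209462 -0.53020367]] [-0.49997484  0.18821207  0.74519042]
```

View pics/top0.png

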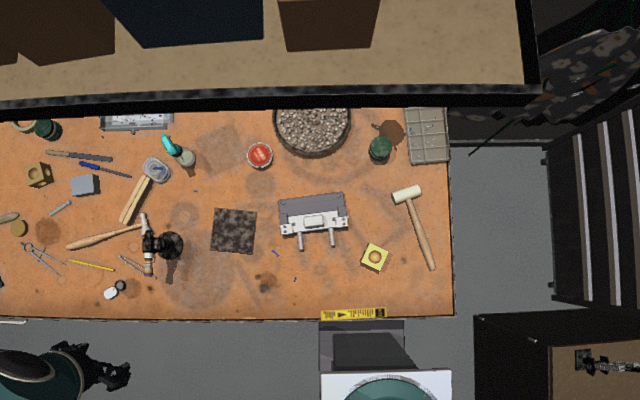

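View pics/side0.png

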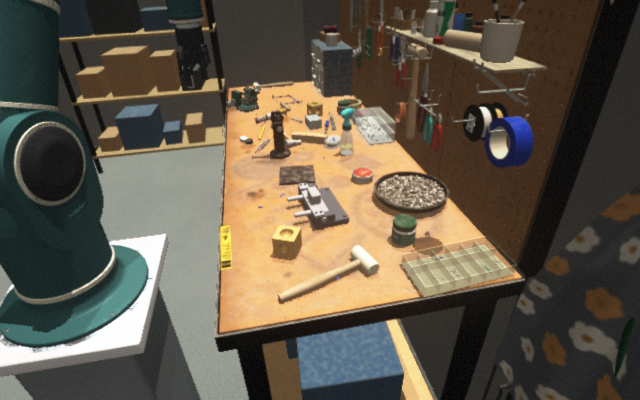

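The top view shows the frame and insert at (313,218) with pins pointing down to (300,247) and (333,243). The mallet head is at (407,194) with its handle end at (433,268). The tile is at (234,231), the brass cube at (374,257), the jar at (380,150) and the tin at (260,155).

```bash
cat > h.py <<'E'
import cv2,numpy as np
def ray(c,px):
    u=cv2.undistortPoints(np.array(px,float).reshape(-1,1,2),c["K"],c["distortion"])[:,0]
    d=np.c_[u,np.ones(len(u))]@c["R"]; o=-c["R"].T@c["t"]; return o,d
def plane(c,px,z):
    o,d=ray(c,px); return o+d*((z-o[2])/d[:,2])[:,None]
def cloud(c):
    v,u=np.mgrid[:400,:640]; o,d=ray(c,np.c_[u.ravel(),v.ravel()])
    return (o+d*c["z_map"].reshape(-1,1)).reshape(400,640,3)
def rect(m,c,z):
    """largest blob in mask -> centre, box axes on plane z"""
    cs,_=cv2.findContours(m.astype(np.uint8),cv2.RETR_EXTERNAL,cv2.CHAIN_APPROX_NONE)
    k=max(cs,key=cv2.contourArea)[:,0].astype(float); P=plane(c,k,z)[:,:2]
    return cv2.minAreaRect((P*1000).astype(np.float32))
E
python3 - <<'E'
from h import *
c=dict(np.load("top0.npz"));P=cloud(c);f=c["frame"].astype(int);Z=P[...,2]
def roi(a,b,x,y):
    m=np.zeros((400,640),bool);m[a:b,x:y]=1;return m
print("bench z",np.median(Z[280:300,200:300]))
m=roi(175,280,385,445)
wood=(f[...,0]-f[...,2]);print("wood",wood[270,300],f[270,300],"handle",f[240,421],"head",f[194,407])
print("mallet", rect(m&(Z>.006),c,.015), "head",rect(m&(Z>.006)&(np.arange(400)[:,None]<207),c,.015))
print("tile",rect(roi(195,265,200,268)&(f.sum(2)<260),c,.008), rect(roi(195,265,200,268)&(Z>.004),c,.008))
m=roi(180,255,270,356)
print("frame",rect(m&(Z>.008),c,.016)); print("upper",rect(m&(Z>.028),c,.038)); print("grip",rect(m&(Z>.05),c,.060))
bright=f.min(2)>150
print("brightgrip",rect(roi(208,232,298,328)&bright&(Z>.05),c,.06))
for n,r in (("mallet",(175,280,385,445)),("frame",(185,255,270,356)),("jar",(130,170,365,395)),("block",(238,275,358,392))):
    q=roi(*r)&(Z>.006);print(n,Z[q].max(),P[q].min(0),P[q].max(0))
cv2.imwrite("pics/crop0.png",cv2.resize(c["frame"][180:280,270:450,::-1],None,fx=4.4,fy=4.4,interpolation=cv2.INTER_CUBIC))
E
```

```text
bench z -1.2486958722912611e-05
wood 103 [191 133  88] handle [183 154 121] head [218 224 200]
mallet ((496.8860778808594, -86.11511993408203), (211.09396362304688, 73.21808624267578), 17.293811798095703) head ((573.6015014648438, -62.23002624511719), (50.39862823486328, 73.21808624267578), 17.293811798095703)
tile ((499.3544006347656, 365.868896484375), (106.39270782470703, 105.67471313476562), 83.44257354736328) ((499.51544189453125, 367.18206787109375), (106.5208969116211, 108.20577239990234), 83.13471984863281)
frame ((519.6074829101562, 170.34844970703125), (126.8719711303711, 169.59629821777344), 6.354654788970947)
upper ((501.361083984375, 167.87632751464844), (89.7697525024414, 166.23377990722656), 6.393188953399658)
grip ((517.7636108398438, 169.21502685546875), (26.25275993347168, 46.060821533203125), 11.927343368530273)
brightgrip ((518.0300903320312, 169.34510803222656), (26.053234100341797, 46.294700622558594), 12.96809196472168)
mallet 1.1245898725856545 [ 0.37492378 -0.14925397  0.00609096] [0.60578955 0.14051029 1.12458987]
frame 1.1245898725856545 [0.44371306 0.08730679 0.00603371] [0.58972766 0.27498981 1.12458987]
jar 1.1245898725856545 [ 0.4445818  -0.03476941  0.00625778] [0.74229531 0.14051029 1.12458987]
block 1.1245898725856545 [ 0.39329904 -0.01215856  0.00609096] [0.46332282 0.14051029 1.12458987]
```

View pics/crop0.png

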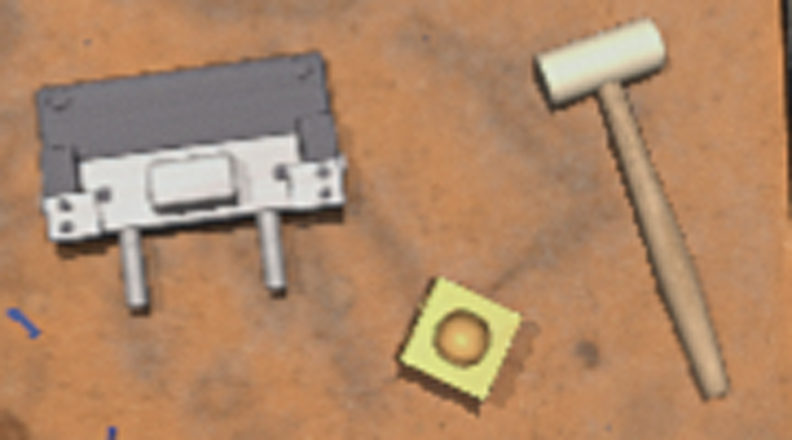

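The crop shows the insert's grip block at about (190,182), the pin tips at (140,308) and (277,290), the mallet head at (603,62) and its handle end at (712,392). The frame is yawed about +6.4° and the mallet axis points 17.3° left of +x. I'll grasp the mallet near its balance point, with the handle later pointing left, away from the cube.

Request:
{"fn": "arm_command", "kwargs": {
  "targets": [
    [[0, 0, -8, 0, 0, 0, -1], [0, 0, -8, 0, 0, 0, -1], [0, 0, -8, 0, 0, 0, -1], [0, 0, -8, 0, 0, 0, -1], [0, 0, -8.2, 0, 0, 0, -1], [0, 0, 0, -0.005, -0.04, 0, -1], [0, 0, 0, -0.005, -0.045, 0, -1], [0, 0, 0, -0.005, -0.045, 0, -1], [0, 0, 0, -0.005, -0.045, 0, -1], [0, 0, 0, -0.005, -0.045, 0, -1]]
  ]
}}

```text
clock: 1.1
tcp_pos: [0.3329, 0.3712, 0.2088]
ee_rot: [[-0.955, -0.297, -0.0], [-0.297, 0.955, -0.0], [0.0, -0.0, -1.0]]
wrist_force: [1.9, 1.5, 1.8]
gripper_width: 0.995
finger_force: 0.0
```

Request:
{"fn": "arm_command", "kwargs": {
  "targets": [
    [[0, 0, 0, -0.005, -0.045, 0, -1], [0, 0, 0, -0.005, -0.045, 0, -1], [0, 0, 0, -0.005, -0.045, 0, -1], [0, 0, 0, -0.005, -0.045, 0, -1], [0, 0, 0, -0.005, -0.045, 0, -1], [0, 0, 0, -0.005, -0.045, 0, -1], [0, 0, 0, -0.005, -0.045, 0, -1], [0, 0, 0, -0.005, -0.045, 0, -1], [0, 0, 0, -0.005, -0.045, 0, -1], [0, 0, 0, -0.005, -0.045, 0, -1]]
  ]
}}

```text
clock: 2.1
tcp_pos: [0.5143, -0.0435, 0.209]
ee_rot: [[-0.955, -0.297, -0.0], [-0.297, 0.955, -0.0], [0.0, -0.0, -1.0]]
wrist_force: [0.5, 0.8, 0.2]
gripper_width: 0.999
finger_force: 0.0
```

```bash
cat > to.py <<'E'
import sys,numpy as np
from bench import bot
from scipy.spatial.transform import Rotation as Ro
def to(x,y,z,yaw):
    """offset to TCP (m), tool y at world angle yaw (deg), tool down; shift in tool axes AFTER the turn"""
    s=bot.sense(); a=np.radians(yaw); Y=np.array([np.cos(a),np.sin(a),0]);Z=np.array([0,0,-1.]);G=np.c_[np.cross(Y,Z),Y,Z]
    R=s["ee_rot"]; print("t",round(s["clock"],2),"pos",s["tcp_pos"].round(4),"turn",Ro.from_matrix(R.T@G).as_rotvec(degrees=True).round(2),
     "shift",(G.T@(np.array([x,y,z])-s["tcp_pos"])).round(4),"w",s["gripper_width"].round(3),"ff",round(float(s["finger_force"]),1),"F",s["wrist_force"].round(1),"q",s["joint_pos"].round(0))
if __name__=="__main__": to(*map(float,sys.argv[1:]))
E
python3 to.py .535 -.0742 .060 107.3
```

```text
Traceback (most recent call last):
  File "to.py", line 9, in <module>
    if __name__=="__main__": to(*map(float,sys.argv[1:]))
                             ~~^^^^^^^^^^^^^^^^^^^^^^^^^^
  File "to.py", line 8, in to
    "shift",(G.T@(np.array([x,y,z])-s["tcp_pos"])).round(4),"w",s["gripper_width"].round(3),"ff",round(float(s["finger_force"]),1),"F",s["wrist_force"].round(1),"q",s["joint_pos"].round(0))
                                                                ^^^^^^^^^^^^^^^^^^^^^^^^
AttributeError: 'float' object has no attribute 'round'
```

Request:
{"fn": "arm_command", "kwargs": {
  "targets": [
    [[0, 0, 0, -0.01, -0.035, 0.03, -1], [0, 0, 0, -0.001, 0, 0.04, -1], [0, 0, 0, 0, 0, 0.04, -1], [0, 0, 0, 0, 0, 0.03, -1], [0, 0, 0, 0, 0, 0.03, -1], [0, 0, 0, 0, 0, 0.02, -1], [0, 0, 0, 0, 0, 0.01, -1], [0, 0, 0, 0, 0, 0, -1]]
  ]
}}

```text
clock: 2.9
tcp_pos: [0.5342, -0.0719, 0.0081]
ee_rot: [[-0.955, -0.297, -0.002], [-0.297, 0.955, -0.0], [0.002, 0.001, -1.0]]
wrist_force: [-0.0, 0.8, 0.5]
gripper_width: 1.004
finger_force: 0.0
```

```bash
sed -i 's/s\["gripper_width"\].round(3)/round(float(s["gripper_width"]),3)/' to.py
python3 to.py .535 -.0742 .003 107.3
python3 - <<'E'
from bench import eyes
import cv2
c=eyes.capture("side");cv2.imwrite("pics/s1.png",cv2.resize(c["frame"][180:320,230:430,::-1],None,fx=4,fy=4,interpolation=cv2.INTER_CUBIC))
E
```

```text
t 2.9 pos [ 0.5342 -0.0719  0.0081] turn [ 0.03 -0.11 -0.01] shift [-0.     -0.0024  0.0051] w 1.004 ff 0.0 F [-0.   0.8  0.5] q [ -7.  32.  14. 113. -12.  37. 122.]
```

View pics/s1.png

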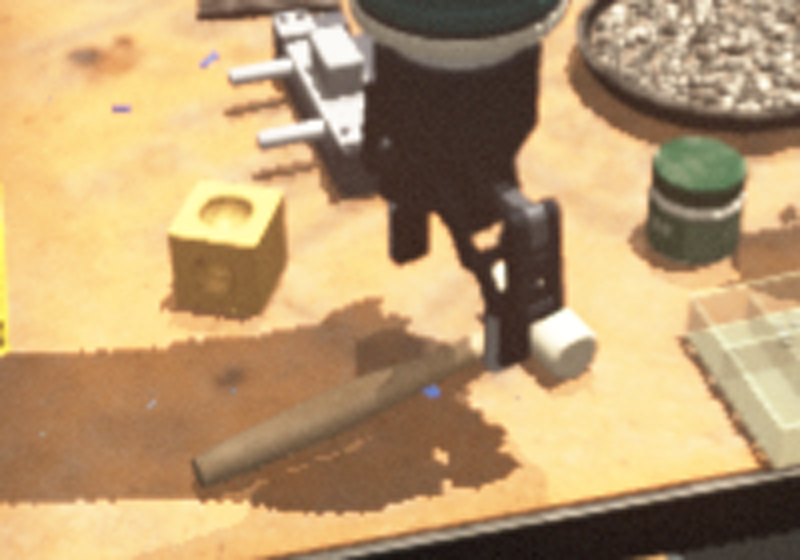

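The right finger (505,330) and left finger (405,235) straddle the handle just short of the head at (565,340). Next I'll close.

Request:
{"fn": "arm_command", "kwargs": {
  "targets": [
    [[0, 0, 0, 0, -0.002, 0.005, -1], [0, 0, 0, 0, 0, 0, 0], [0, 0, 0, 0, 0, 0, 1], [0, 0, 0, 0, 0, 0, 1], [0, 0, 0, 0, 0, 0, 1], [0, 0, 0, 0, 0, 0, 1], [0, 0, 0, 0, 0, 0, 1], [0, 0, 0, 0, 0, 0, 1]]
  ],
  "newtons": 80
}}

```text
clock: 3.75
tcp_pos: [0.5355, -0.0738, 0.004]
ee_rot: [[-0.955, -0.297, 0.0], [-0.297, 0.955, -0.0], [-0.0, -0.0, -1.0]]
wrist_force: [-0.0, -0.0, -0.2]
gripper_width: 0.0
finger_force: 0.0
```

Run:
```python
from bench import eyes,bot
import cv2,numpy as np
s=bot.sense();print(s["gripper_width"],s["finger_force"],s["tcp_pos"])
c=eyes.capture("side");a=c["frame"][200:320,250:430,::-1]
c=eyes.capture("top");b=c["frame"][170:290,350:530,::-1]
cv2.imwrite("pics/s2.png",cv2.resize(np.hstack([a,b]),None,fx=2.2,fy=2.2,interpolation=cv2.INTER_CUBIC))
```

```text
2.473023134907457e-05 0.0 [ 0.5355485  -0.07378364  0.0040396 ]
```

View pics/s2.png

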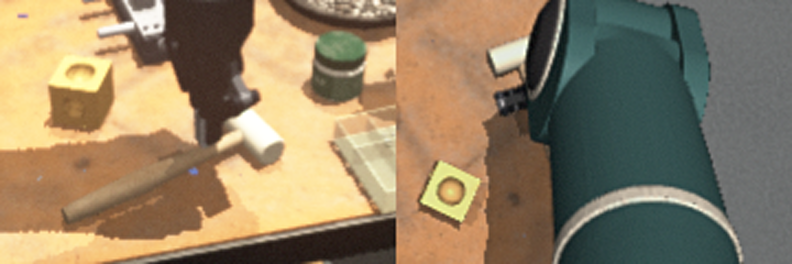

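The fingers are fully shut at about (215,120) in the left half with nothing between them. The handle now lies on the camera side of them, and the head is at (255,140). So the grasp missed. I'll lift away and measure the mallet once more.

Request:
{"fn": "arm_command", "kwargs": {
  "targets": [
    [[0, 0, 0, 0, 0, -0.02, 1], [0, 0, 0, 0, 0, -0.04, 1], [0, 0, 0, 0, 0, -0.04, 1], [0, 0, 0, 0, 0.02, -0.02, -1], [0, 0, 0, 0, 0.04, 0, -1], [0, 0, 0, 0, 0.04, 0, -1], [0, 0, 0, 0, 0.04, 0, -1], [0, 0, 0, 0, 0.04, 0, -1], [0, 0, 0, 0, 0.04, 0, -1]]
  ]
}}

```text
clock: 4.75
tcp_pos: [0.4694, 0.1377, 0.1242]
ee_rot: [[-0.955, -0.297, 0.0], [-0.297, 0.955, 0.0], [-0.0, -0.0, -1.0]]
wrist_force: [1.5, 0.8, -0.7]
gripper_width: 0.992
finger_force: 0.0
```

Run:
```python
from h import *
from bench import eyes,bot
c=eyes.capture("top");np.savez("top1.npz",**c);P=cloud(c);Z=P[...,2];f=c["frame"]
s=eyes.capture("side");np.savez("side1.npz",**s)
m=np.zeros((400,640),bool);m[175:285,385:447]=1
q=m&(Z>.006)&(Z<.08);print("mallet",rect(q,c,.015))
for r0 in range(185,275,10):
    k=np.where(q[r0])[0]
    if len(k): print(r0,k.min(),k.max(),P[r0,k,:].mean(0).round(4),"zmax",Z[r0,k].max().round(4),"w",(P[r0,k.min(),1]-P[r0,k.max(),1]).round(4))
cv2.imwrite("pics/t1.png",np.hstack([cv2.resize(f[170:290,330:460,::-1],None,fx=3,fy=3),cv2.resize(s["frame"][210:330,250:380,::-1],None,fx=3,fy=3)]))
```

```text
mallet ((496.6512145996094, -84.72805786132812), (211.52716064453125, 73.10625457763672), 16.43783187866211)
185 411 418 [ 0.6017 -0.0792  0.0247] zmax 0.0286 w 0.0154
195 391 419 [ 0.5773 -0.0557  0.0266] zmax 0.0326 w 0.0666
205 407 413 [ 0.5534 -0.0671  0.0199] zmax 0.0232 w 0.0136
215 411 417 [ 0.5289 -0.0763  0.0183] zmax 0.0204 w 0.0153
225 414 421 [ 0.5044 -0.0837  0.0191] zmax 0.0268 w 0.0169
235 417 425 [ 0.4799 -0.091   0.0207] zmax 0.024 w 0.0185
245 420 429 [ 0.4556 -0.099   0.0192] zmax 0.0241 w 0.0212
255 385 431 [ 0.4319 -0.0844  0.0245] zmax 0.052 w 0.1165
265 427 434 [ 0.407  -0.1129  0.0147] zmax 0.0192 w 0.0154
```

View pics/t1.png

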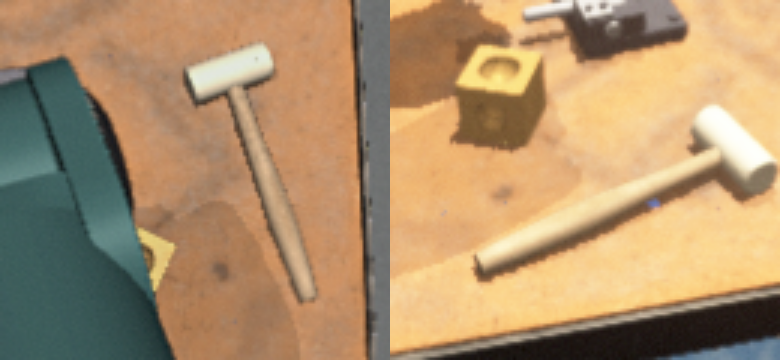

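Run:
```python
from h import *
for n in ("side","top"):
    c=dict(np.load(n+"1.npz"))
    p=np.array([[.5355,-.0738,.004],[.5355,-.0738,.015],[.5355,-.0738,.05],[.4694,.1377,.1242],[.5342-.0*1-.297*.05,-.0719+.955*.05,.02],[.5342+.297*.05,-.0719-.955*.05,.02]])
    print(n,cv2.projectPoints(p,cv2.Rodrigues(c["R"])[0],c["t"],c["K"],c["distortion"])[0][:,0].round(1))
c=dict(np.load("side1.npz"));P=cloud(c)
for u,v in ((340,268),(345,266),(350,265),(355,263),(367,262)): print(u,v,P[v,u].round(4),c["frame"][v,u])
```

```text
side [[344.3 272.9]
 [344.3 268.9]
 [344.4 255.8]
 [294.3 177.1]
 [331.2 252.8]
 [357.  281.8]]
top [[411.8 212.8]
 [412.6 212.4]
 [415.4 211.2]
 [326.7 240.3]
 [393.  219.3]
 [431.4 206.3]]
340 268 [ 0.5256 -0.0772  0.0227] [250 234 188]
345 266 [ 0.537  -0.0732  0.0221] [249 230 179]
350 265 [ 0.5481 -0.0708  0.0204] [247 228 177]
355 263 [ 0.5595 -0.068   0.0209] [243 221 172]
367 262 [ 0.5809 -0.0807  0.0302] [253 251 236]
```

Run:
```python
from h import *
from bench import bot
print(bot.sense()["tcp_pos"],[a for a in dir(bot) if a[0]!='_'])
c=dict(np.load("side1.npz"));P=cloud(c);t=np.array([.4694,.1377])
Y=np.array([-.297,.955]);X=np.array([-.955,-.297])
d=P[...,:2]-t; x=d@X;y=d@Y;z=P[...,2]
g=(abs(x)<.05)&(abs(y)<.08)&(z>.075)&(z<.3)
v,u=np.where(g);print(u.min(),u.max(),v.min(),v.max())
for lo in np.arange(.08,.24,.01):
    k=g&(z>=lo)&(z<lo+.01)
    if k.sum(): print(round(lo,2),k.sum(),"y",y[k].min().round(3),y[k].max().round(3),"x",x[k].min().round(3),x[k].max().round(3))
a=c["frame"][100:240,230:390,::-1];cv2.imwrite("pics/g1.png",cv2.resize(a,None,fx=4,fy=4))
```

```text
[0.46848492 0.14119153 0.12399838] ['Unreachable', 'pinch_z', 'sense']
270 310 103 170
0.16 52 y -0.046 0.056 x -0.012 0.01
0.17 79 y -0.05 0.054 x -0.012 0.011
0.18 78 y -0.05 0.054 x -0.011 0.011
0.19 87 y -0.051 0.06 x -0.01 0.01
0.2 55 y -0.065 0.061 x -0.01 0.013
0.21 135 y -0.069 0.076 x -0.013 0.015
0.22 133 y -0.068 0.077 x -0.014 0.017
0.23 143 y -0.066 0.08 x -0.013 0.017
```

View pics/g1.png

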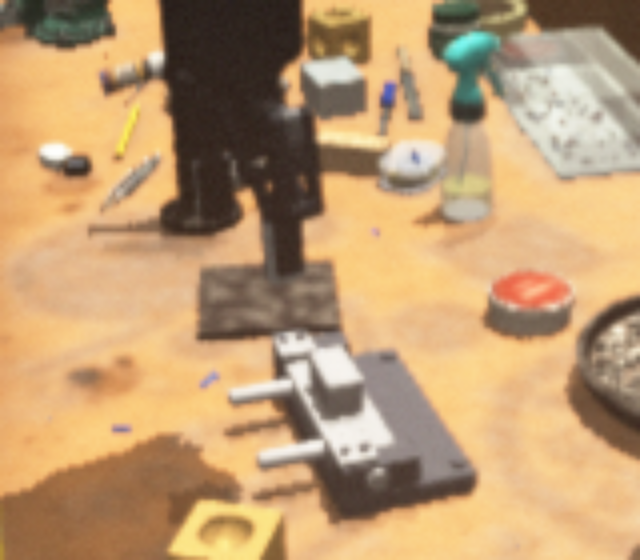

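The shut fingers sit over the tile. Depth shows the open fingertips at z≈0.160 with the TCP reported at 0.124. The real tips are therefore about 22 mm higher than the reported TCP implies, and the fingers closed above the handle. I'll correct for that offset.

```bash
python3 to.py .535 -.0734 -.020 106.4
```

```text
t 4.85 pos [0.4685 0.1412 0.124 ] turn [ 0.08 -0.    1.27] shift [-0.0032 -0.2246  0.144 ] w 1.0 ff 0.0 F [ 0.7 -0.9  0.4] q [-31.  17.  12. 116.  -5.  48.  92.]
```

Request:
{"fn": "arm_command", "kwargs": {
  "targets": [
    [[0, 0, 0.9, 0, 0, 0, -1], [0, 0, 0, -0.003, -0.045, 0, -1], [0, 0, 0, 0, -0.045, 0, -1], [0, 0, 0, 0, -0.045, 0, -1], [0, 0, 0, 0, -0.045, 0, -1], [0, 0, 0, 0, -0.044, 0.02, -1], [0, 0, 0, 0, 0, 0.04, -1], [0, 0, 0, 0, 0, 0.04, -1], [0, 0, 0, 0, 0, 0.02, -1], [0, 0, 0, 0, 0, 0, -1]]
  ]
}}

```text
clock: 5.85
tcp_pos: [0.5342, -0.0791, 0.0016]
ee_rot: [[-0.96, -0.28, -0.005], [-0.28, 0.96, -0.001], [0.005, 0.001, -1.0]]
wrist_force: [-0.5, 0.2, 0.4]
gripper_width: 0.997
finger_force: 0.0
```

```bash
python3 to.py .535 -.0734 -.020 106.4
```

```text
t 5.85 pos [ 0.5342 -0.0791  0.0016] turn [ 0.05 -0.26 -0.15] shift [-0.0024  0.0053  0.0216] w 0.997 ff 0.0 F [-0.5  0.2  0.4] q [ -7.  33.  15. 113. -13.  36. 123.]
```

Request:
{"fn": "arm_command", "kwargs": {
  "targets": [
    [[0, 0, 0, -0.002, 0.005, 0.01, -1], [0, 0, 0, 0, 0, 0.008, -1], [0, 0, 0, 0, 0, 0.003, -1], [0, 0, 0, 0, 0, 0, -1], [0, 0, 0, 0, 0, 0, 0], [0, 0, 0, 0, 0, 0, 1], [0, 0, 0, 0, 0, 0, 1], [0, 0, 0, 0, 0, 0, 1], [0, 0, 0, 0, 0, 0, 1], [0, 0, 0, 0, 0, 0, 1]]
  ],
  "newtons": 80
}}

```text
clock: 6.85
tcp_pos: [0.5369, -0.0724, -0.0166]
ee_rot: [[-0.959, -0.283, 0.0], [-0.283, 0.959, -0.0], [-0.0, -0.0, -1.0]]
wrist_force: [-2.6, -0.2, 8.5]
gripper_width: 0.169
finger_force: 78.0
```

Request:
{"fn": "arm_command", "kwargs": {
  "targets": [
    [[0, 0, 0, 0, 0, -0.02, 1], [0, 0, 0, 0, 0, -0.04, 1], [0, 0, 0, 0, 0, -0.04, 1], [0, 0, 0, 0, 0, -0.02, 1], [0, 0, 8, 0, 0, 0, 1], [0, 0, 8, 0, 0, 0, 1], [0, 0, 8, 0, 0, 0, 1], [0, 0, 8, 0, 0, 0, 1], [0, 0, 8, 0, 0, 0, 1], [0, 0, 8, 0, 0, 0, 1]]
  ]
}}

```text
clock: 7.85
tcp_pos: [0.5365, -0.0724, 0.1029]
ee_rot: [[-0.849, 0.529, -0.0], [0.529, 0.849, -0.0], [0.0, -0.0, -1.0]]
wrist_force: [0.5, -0.2, -2.1]
gripper_width: 0.166
finger_force: 78.8
```

Request:
{"fn": "arm_command", "kwargs": {
  "targets": [
    [[0, 0, 8, 0, 0, 0, 1], [0, 0, 8, 0, 0, 0, 1], [0, 0, 8, 0, 0, 0, 1], [0, 0, 8, 0, 0, 0, 1], [0, 0, 8, 0, 0, 0, 1], [0, 0, 8, 0, 0, 0, 1], [0, 0, 4, 0, 0, 0, 1], [0, 0, 0, 0, 0, 0, 1]]
  ]
}}

```text
clock: 8.65
tcp_pos: [0.5365, -0.0722, 0.1028]
ee_rot: [[-0.11, 0.994, -0.001], [0.994, 0.11, -0.0], [-0.0, -0.001, -1.0]]
wrist_force: [0.6, 0.4, -1.6]
gripper_width: 0.167
finger_force: 78.8
```

```bash
python3 to.py .383 .241 .1 6.4
```

```text
t 8.65 pos [ 0.5365 -0.0722  0.1028] turn [-0.03  0.01 -0.06] shift [ 0.3284 -0.1177  0.0028] w 0.167 ff 78.8 F [ 0.6  0.4 -1.6] q [-28.  28.  41. 111. -24.  50.  32.]
```

Request:
{"fn": "arm_command", "kwargs": {
  "targets": [
    [[0, 0, 0, 0.02, -0.04, 0, 1], [0, 0, 0, 0.03, -0.04, 0, 1], [0, 0, 0, 0.035, -0.038, 0, 1], [0, 0, 0, 0.04, 0, 0, 1], [0, 0, 0, 0.04, 0, 0, 1], [0, 0, 0, 0.04, 0, 0, 1], [0, 0, 0, 0.04, 0, 0, 1], [0, 0, 0, 0.04, 0, 0, 1], [0, 0, 0, 0.043, 0, 0, 1], [0, 0, 0, 0, 0, 0.01, 1]]
  ]
}}

```text
clock: 9.65
tcp_pos: [0.3838, 0.245, 0.0935]
ee_rot: [[-0.121, 0.993, 0.001], [0.993, 0.121, 0.002], [0.002, 0.002, -1.0]]
wrist_force: [0.4, -1.6, -2.8]
gripper_width: 0.163
finger_force: 79.0
```

Request:
{"fn": "arm_command", "kwargs": {
  "targets": [
    [[0, 0, 0, 0, 0, 0.04, 1], [0, 0, 0, 0, 0, 0.03, 1], [0, 0, 0, 0, 0, 0.02, 1], [0, 0, 0, 0, 0, 0.006, 1], [0, 0, 0, 0, 0, 0, 1], [0, 0, 0, 0, 0, 0, 1]]
  ]
}}

```text
clock: 10.25
tcp_pos: [0.3848, 0.2397, -0.0021]
ee_rot: [[-0.112, 0.994, 0.001], [0.994, 0.112, 0.001], [0.001, 0.001, -1.0]]
wrist_force: [0.3, -0.6, -1.4]
gripper_width: 0.165
finger_force: 79.0
```

```bash
python3 to.py .383 .241 -.0065 6.4
python3 - <<'E'
from h import *
from bench import eyes
s=eyes.capture("side");t=eyes.capture("top");np.savez("s2.npz",**s);np.savez("t2.npz",**t)
for c in (s,t):
    P=cloud(c); q=(P[...,0]>.33)&(P[...,0]<.44)&(P[...,1]>.14)&(P[...,1]<.23)&(P[...,2]>.003)&(P[...,2]<.09)
    print(q.sum(), P[q].min(0).round(4) if q.any() else 0,P[q].max(0).round(4) if q.any() else 0)
a=cv2.resize(s["frame"][150:270,240:370,::-1],None,fx=3,fy=3);b=cv2.resize(t["frame"][180:300,240:370,::-1],None,fx=3,fy=3)
cv2.imwrite("pics/m2.png",np.hstack([a,b]))
E
```

```text
t 10.25 pos [ 0.3848  0.2397 -0.0021] turn [ 0.05 -0.04  0.03] shift [ 0.0015 -0.0017  0.0044] w 0.165 ff 79.0 F [ 0.3 -0.6 -1.4] q [-61.  30.  30. 125. -29.  32.  -3.]
653 [0.3312 0.1406 0.003 ] [0.4394 0.23   0.0898]
260 [0.3306 0.1402 0.003 ] [0.4399 0.2056 0.0483]
```

View pics/m2.png

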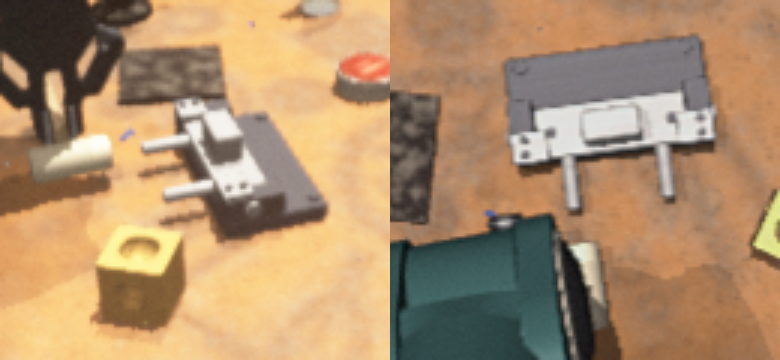

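The side half shows the mallet head from (32,163) to (112,150), pointing at the left pin tip (143,147). The right pin tip is at (165,192). The top half shows the pin tips at (573,210) and (668,198). Now I'll measure the head in frame coordinates.

```bash
cat > fr.py <<'E'
from h import *
O=np.array([.538,.172,0]);a=np.radians(6.4);F=np.array([[np.cos(a),np.sin(a),0],[-np.sin(a),np.cos(a),0],[0,0,1]])
def fcloud(c): return ((cloud(c)-O)@F.T)*1000
def st(n,Q): print(n,len(Q),"5%",np.percentile(Q,5,axis=0).round(1),"med",np.median(Q,axis=0).round(1),"95%",np.percentile(Q,95,axis=0).round(1),"max",Q.max(0).round(1),"min",Q.min(0).round(1))
def pins(c):
    Q=fcloud(c); z=(Q[...,2]>12)&(Q[...,2]<40)
    for n,y in (("L",38),("R",-38)):
        k=z&(abs(Q[...,1]-y)<13)&(Q[...,0]>-90)&(Q[...,0]<-48); 
        if k.sum()>3: st(n,Q[k])
E
python3 - <<'E'
from fr import *
for n in ("s2","t2"):
    c=dict(np.load(n+".npz"));Q=fcloud(c);f=c["frame"].astype(int)
    k=(Q[...,0]>-195)&(Q[...,0]<-92)&(Q[...,1]>0)&(Q[...,1]<80)&(Q[...,2]>6)&(Q[...,2]<60)&(f[...,2]>110)
    if k.any(): st(n+" head",Q[k])
    pins(c)
    k=(Q[...,2]>53)&(Q[...,2]<66)&(abs(Q[...,1])<40)&(Q[...,0]>-60)&(Q[...,0]<40); st("grip",Q[k])
E
```

```text
s2 head 212 5% [-170.1   22.    33.8] med [-139.    27.6   42.2] 95% [-113.1   38.6   46.9] max [-109.4   77.1   48. ] min [-175.4   19.4   26. ]
L 60 5% [-81.2  32.1  24.2] med [-66.3  35.3  30.3] 95% [-50.2  39.4  34.1] max [-49.3  41.3  34.6] min [-82.4  29.8  20.6]
R 70 5% [-81.2 -44.2  23.2] med [-64.8 -41.1  30.5] 95% [-49.  -35.7  33.9] max [-48.3 -32.4  35.1] min [-81.7 -46.1  21.7]
grip 122 5% [-31.6 -22.8  54.7] med [-22.   -6.6  61.6] 95% [-10.   20.2  63.3] max [-9.2 23.2 63.6] min [-32.2 -24.4  53.7]
t2 head 113 5% [-152.5   23.4   34.8] med [-128.5   29.1   41.6] 95% [-111.8   38.5   46.2] max [-110.    41.8   47.9] min [-157.1   22.6   32.5]
L 72 5% [-79.8  32.4  25.6] med [-65.   37.5  29.6] 95% [-49.8  43.   33.2] max [-48.3  43.7  34.9] min [-82.   31.7  24.1]
R 71 5% [-80.2 -43.8  25.8] med [-63.9 -38.2  29.7] 95% [-49.2 -33.   33.4] max [-48.  -32.5  35.7] min [-82.1 -44.4  24.2]
grip 200 5% [-31.  -20.8  56.5] med [-20.3  -0.3  59.9] 95% [-9.6 19.9 63.4] max [-8.1 22.2 64.4] min [-32.  -23.2  55. ]
```

Request:
{"fn": "arm_command", "kwargs": {
  "targets": [
    [[0, 0, 0, 0.0015, 0, 0.007, 1], [0, 0, 0, 0, 0.01, 0, 1], [0, 0, 0, 0, 0.005, 0, 1], [0, 0, 0, 0, 0, 0, 1], [0, 0, 0, 0, 0.01, 0, 1], [0, 0, 0, 0, 0.007, 0, 1], [0, 0, 0, 0, 0, 0, 1], [0, 0, 0, 0, -0.01, 0, 1], [0, 0, 0, 0, -0.01, 0, 1], [0, 0, 0, 0, 0, 0, 1]]
  ],
  "newtons": 120
}}

```text
clock: 11.35
tcp_pos: [0.3941, 0.242, -0.0101]
ee_rot: [[-0.112, 0.994, -0.001], [0.994, 0.112, -0.0], [-0.0, -0.001, -1.0]]
wrist_force: [-0.7, 0.5, -2.7]
gripper_width: 0.151
finger_force: 119.1
```

```bash
python3 to.py .383 .241 -.009 6.4
cat > look.py <<'E'
from fr import *
from bench import eyes
for n in ("side","top"):
    c=eyes.capture(n);Q=fcloud(c);f=c["frame"].astype(int);print(n);pins(c)
    k=(Q[...,2]>53)&(Q[...,2]<66)&(abs(Q[...,1])<40)&(Q[...,0]>-60)&(Q[...,0]<60)
    if k.any(): st("grip",Q[k])
    if n=="side":
        k=(Q[...,0]>-195)&(Q[...,0]<-60)&(abs(Q[...,1])<80)&(Q[...,2]>10)&(Q[...,2]<60)&(f[...,2]>130)&(f.sum(2)>480)
        k&=~((Q[...,0]>-84)&(abs(abs(Q[...,1])-38)<12)&(Q[...,2]<34))
        if k.any(): st("head",Q[k])
E
python3 look.py
```

```text
t 11.35 pos [ 0.3941  0.242  -0.0101] turn [-0.08  0.01  0.04] shift [ 0.0002 -0.0111 -0.0011] w 0.151 ff 119.1 F [-0.7  0.5 -2.7] q [-60.  31.  29. 124. -29.  31.  -2.]
side
L 48 5% [-74.5  34.5  24.1] med [-62.8  37.4  30.5] 95% [-50.1  43.   33.3] max [-48.7  45.5  34.6] min [-75.7  32.4  22.4]
R 63 5% [-78.9 -41.8  23.9] med [-64.8 -38.2  30.2] 95% [-50.2 -33.5  33.6] max [-48.8 -29.3  34.1] min [-80.  -43.1  22.4]
grip 120 5% [-28.  -22.9  55. ] med [-17.8  -7.   61.5] 95% [-6.7 19.  63.1] max [-4.1 25.4 63.9] min [-29.2 -24.8  53.4]
head 145 5% [-149.1   24.5   27. ] med [-123.2   28.8   33.4] 95% [-102.1   40.8   38.3] max [-66.4  45.3  40.4] min [-154.5  -36.2   24.5]
top
L 57 5% [-74.3  35.4  24.8] med [-62.2  40.2  29.5] 95% [-50.2  45.7  34.7] max [-48.2  46.7  35.5] min [-75.1  34.9  23.6]
R 69 5% [-79.  -41.1  26.3] med [-64.6 -35.6  29.7] 95% [-49.6 -30.1  33.6] max [-48.2 -29.   35.1] min [-80.1 -42.3  22.4]
grip 202 5% [-27.1 -21.1  56.4] med [-16.8   0.1  59.5] 95% [-5.6 20.1 63.5] max [-3.4 22.8 65.9] min [-29.1 -23.8  53.9]
```

Request:
{"fn": "arm_command", "kwargs": {
  "targets": [
    [[0, 0, 0, -0.04, 0, -0.001, 1], [0, 0, 0, -0.034, 0, 0, 1], [0, 0, 0, 0, 0, 0, 1], [0, 0, 0, 0, 0.01, 0, 1], [0, 0, 0, 0, 0.008, 0, 1], [0, 0, 0, 0, 0.007, 0, 1], [0, 0, 0, 0, 0, 0, 1], [0, 0, 0, 0, -0.01, 0, 1], [0, 0, 0, 0, -0.01, 0, 1], [0, 0, 0, 0, 0, 0, 1]]
  ]
}}

```text
clock: 12.45
tcp_pos: [0.4074, 0.1693, -0.0091]
ee_rot: [[-0.112, 0.994, -0.001], [0.994, 0.112, -0.0], [0.0, -0.001, -1.0]]
wrist_force: [-0.9, -0.3, -1.0]
gripper_width: 0.153
finger_force: 119.5
```

```bash
python3 to.py .383 .241 -.009 6.4;python3 look.py
```

```text
t 12.45 pos [ 0.4074  0.1693 -0.0091] turn [-0.07 -0.    0.04] shift [ 0.074  -0.0162 -0.0001] w 0.153 ff 119.5 F [-0.9 -0.3 -1. ] q [-51.  30.  29. 127. -29.  30.   7.]
side
L 48 5% [-72.9  30.1  23.8] med [-61.1  33.7  30.1] 95% [-48.5  40.   34.1] max [-48.2  41.3  34.7] min [-73.5  28.   23.3]
R 47 5% [-70.6 -45.8  24.7] med [-59.5 -42.5  30.2] 95% [-48.4 -37.   33.5] max [-48.  -33.4  34.6] min [-71.2 -46.   22.9]
grip 121 5% [-22.  -21.9  54. ] med [-12.2  -7.4  61.4] 95% [ 0.1 18.2 63.5] max [ 1.5 23.1 64.3] min [-23.1 -23.2  53.2]
head 176 5% [-134.6  -49.    27.6] med [-118.9  -42.4   35.7] 95% [-97.8  60.8  40.2] max [-60.7  77.8  41.2] min [-137.4  -50.4   26.1]
top
L 45 5% [-67.8  31.1  25.4] med [-58.4  36.2  29.7] 95% [-48.8  41.8  32.7] max [-48.4  42.6  33.7] min [-68.3  30.5  24.3]
R 49 5% [-70.2 -44.9  26.5] med [-59.2 -39.7  30. ] 95% [-49.1 -34.6  33.5] max [-48.6 -33.9  34.1] min [-70.9 -45.5  25.9]
grip 199 5% [-21.1 -20.7  56.2] med [-10.7  -1.   59.4] 95% [-0.  19.9 62.5] max [ 2.2 22.5 64.7] min [-22.5 -23.2  54.6]
```

Request:
{"fn": "arm_command", "kwargs": {
  "targets": [
    [[0, 0, 0, 0.04, 0, 0, 1], [0, 0, 0, 0.033, 0, 0, 1], [0, 0, 0, 0, 0, 0, 1], [0, 0, 0, 0, 0.01, 0, 1], [0, 0, 0, 0, 0.007, 0, 1], [0, 0, 0, 0, 0.005, 0, 1], [0, 0, 0, 0, 0, 0, 1], [0, 0, 0, 0, -0.01, 0, 1], [0, 0, 0, 0, -0.01, 0, 1], [0, 0, 0, 0, 0, 0, 1]]
  ]
}}

```text
clock: 13.55
tcp_pos: [0.4011, 0.2418, -0.0091]
ee_rot: [[-0.112, 0.994, -0.002], [0.994, 0.112, -0.0], [-0.0, -0.002, -1.0]]
wrist_force: [0.3, -0.9, -2.0]
gripper_width: 0.152
finger_force: 122.5
```

Request:
{"fn": "arm_command", "kwargs": {
  "targets": [
    [[0, 0, 0, -0.04, 0, 0, 1], [0, 0, 0, -0.034, 0, 0, 1], [0, 0, 0, 0, 0, 0, 1], [0, 0, 0, 0, 0.01, 0, 1], [0, 0, 0, 0, 0.008, 0, 1], [0, 0, 0, 0, 0.005, 0, 1], [0, 0, 0, 0, 0, 0, 1], [0, 0, 0, 0, -0.01, 0, 1], [0, 0, 0, 0, -0.01, 0, 1], [0, 0, 0, 0, 0, 0, 1]]
  ]
}}

```text
clock: 14.55
tcp_pos: [0.4123, 0.1688, -0.0091]
ee_rot: [[-0.112, 0.994, -0.001], [0.994, 0.112, -0.0], [0.0, -0.001, -1.0]]
wrist_force: [-0.4, -0.6, -3.2]
gripper_width: 0.153
finger_force: 122.6
```

```bash
python3 to.py .383 .241 -.009 6.4;python3 look.py
```

```text
t 14.55 pos [ 0.4123  0.1688 -0.0091] turn [-0.08 -0.    0.04] shift [ 0.075  -0.0211 -0.0001] w 0.153 ff 122.6 F [-0.4 -0.6 -3.2] q [-51.  30.  29. 126. -29.  30.   7.]
side
L 37 5% [-67.7  31.2  24.1] med [-58.7  34.6  29.8] 95% [-49.9  39.7  33.9] max [-48.7  42.   34.6] min [-68.   30.9  22.2]
R 40 5% [-66.9 -44.2  25.4] med [-57.9 -41.5  30.2] 95% [-49.  -36.3  33.5] max [-48.6 -32.2  33.5] min [-67.  -44.6  24. ]
grip 125 5% [-17.4 -22.4  54.2] med [-7.7 -8.6 61.5] 95% [ 4.3 17.2 63.3] max [ 7.  22.2 64.4] min [-18.  -25.4  53.3]
head 184 5% [-132.9  -52.6   27.5] med [-115.2  -46.3   35.6] 95% [-93.2  61.3  41.2] max [-68.   79.1  42.9] min [-141.3  -55.5   18.5]
top
L 29 5% [-60.9  32.4  26.2] med [-54.9  37.1  30.8] 95% [-48.8  42.6  33.8] max [-48.2  43.   34.1] min [-61.3  31.3  25.8]
R 34 5% [-63.4 -43.8  26. ] med [-56.2 -38.7  29.8] 95% [-49.1 -33.8  33.3] max [-48.4 -32.8  35. ] min [-63.9 -44.5  21.7]
grip 200 5% [-16.7 -20.5  56. ] med [-5.7  0.1 59.5] 95% [ 4.7 20.2 62.9] max [ 6.4 22.6 65.1] min [-17.7 -23.   54.5]
```

Request:
{"fn": "arm_command", "kwargs": {
  "targets": [
    [[0, 0, 0, 0.04, 0, 0, 1], [0, 0, 0, 0.034, 0, 0, 1], [0, 0, 0, 0, 0, 0, 1], [0, 0, 0, 0, 0.01, 0, 1], [0, 0, 0, 0, 0.008, 0, 1], [0, 0, 0, 0, 0.006, 0, 1], [0, 0, 0, 0, 0, 0, 1], [0, 0, 0, 0, -0.01, 0, 1], [0, 0, 0, 0, -0.01, 0, 1], [0, 0, 0, 0, 0, 0, 1]]
  ]
}}

```text
clock: 15.65
tcp_pos: [0.408, 0.2426, -0.0091]
ee_rot: [[-0.112, 0.994, -0.002], [0.994, 0.112, -0.0], [-0.0, -0.002, -1.0]]
wrist_force: [-0.3, -0.9, -0.8]
gripper_width: 0.151
finger_force: 124.0
```

Request:
{"fn": "arm_command", "kwargs": {
  "targets": [
    [[0, 0, 0, -0.04, 0, 0, 1], [0, 0, 0, -0.034, 0, 0, 1], [0, 0, 0, 0, 0, 0, 1], [0, 0, 0, 0, 0.01, 0, 1], [0, 0, 0, 0, 0.008, 0, 1], [0, 0, 0, 0, 0.005, 0, 1], [0, 0, 0, 0, 0, 0, 1], [0, 0, 0, 0, -0.01, 0, 1], [0, 0, 0, 0, -0.01, 0, 1], [0, 0, 0, 0, 0, 0, 1]]
  ]
}}

```text
clock: 16.65
tcp_pos: [0.4192, 0.1695, -0.0091]
ee_rot: [[-0.112, 0.994, -0.002], [0.994, 0.112, -0.0], [-0.0, -0.002, -1.0]]
wrist_force: [-0.6, -0.1, -1.5]
gripper_width: 0.154
finger_force: 124.0
```

```bash
python3 to.py .383 .241 -.009 6.4;python3 look.py
```

```text
t 16.65 pos [ 0.4192  0.1695 -0.0091] turn [-0.1   0.    0.04] shift [ 0.0751 -0.028  -0.0001] w 0.154 ff 124.0 F [-0.6 -0.1 -1.5] q [-50.  31.  29. 125. -29.  31.   7.]
side
L 15 5% [-56.7  33.4  26.3] med [-52.9  37.6  30.4] 95% [-49.4  41.8  32.9] max [-49.1  42.4  33. ] min [-56.9  32.9  25.4]
R 50 5% [-89.  -50.2  22.4] med [-82.7 -39.7  32.3] 95% [-49.7 -33.4  38.5] max [-48.9 -29.3  39.8] min [-89.6 -50.8  14.1]
grip 125 5% [ -8.  -21.9  54.1] med [ 1.9 -5.9 61.5] 95% [13.6 20.8 63.3] max [15.3 27.6 64.3] min [ -9.5 -24.2  53. ]
head 171 5% [-123.   -51.5   27.7] med [-106.8  -45.6   36.9] 95% [-85.3  54.3  42.5] max [-82.5  77.3  45. ] min [-125.9  -53.5   25.6]
top
L 9 5% [-51.1  34.6  27.6] med [-49.9  39.2  29.4] 95% [-48.2  43.4  32.2] max [-48.1  44.5  32.6] min [-51.3  34.5  27. ]
R 15 5% [-54.  -40.   25.3] med [-51.1 -35.1  30.3] 95% [-48.3 -30.   32.7] max [-48.  -29.8  33. ] min [-54.7 -40.1  24.5]
grip 201 5% [ -7.3 -19.5  56. ] med [ 3.6  0.5 59.3] 95% [14.4 20.7 63.1] max [15.9 23.2 65.3] min [ -8.9 -22.1  53.7]
```

Request:
{"fn": "arm_command", "kwargs": {
  "targets": [
    [[0, 0, 0, 0.04, 0, 0, 1], [0, 0, 0, 0.034, 0.01, 0, 1], [0, 0, 0, 0, 0, 0, 1], [0, 0, 0, 0, 0.006, 0, 1], [0, 0, 0, 0, 0.004, 0, 1], [0, 0, 0, 0, 0.004, 0, 1], [0, 0, 0, 0, 0.003, 0, 1], [0, 0, 0, 0, 0, 0, 1], [0, 0, 0, 0, -0.01, 0, 1], [0, 0, 0, 0, 0, 0, 1]]
  ]
}}

```text
clock: 17.75
tcp_pos: [0.4284, 0.2447, -0.0092]
ee_rot: [[-0.112, 0.994, -0.001], [0.994, 0.112, -0.0], [-0.0, -0.001, -1.0]]
wrist_force: [0.6, -0.3, -1.9]
gripper_width: 0.15
finger_force: 123.4
```

Request:
{"fn": "arm_command", "kwargs": {
  "targets": [
    [[0, 0, 0, -0.04, -0.005, 0, 1], [0, 0, 0, -0.034, 0, 0, 1], [0, 0, 0, 0, 0, 0, 1], [0, 0, 0, 0, 0.006, 0, 1], [0, 0, 0, 0, 0.004, 0, 1], [0, 0, 0, 0, 0.004, 0, 1], [0, 0, 0, 0, 0.003, 0, 1], [0, 0, 0, 0, 0, 0, 1], [0, 0, 0, 0, -0.01, 0, 1], [0, 0, 0, 0, 0, 0, 1]]
  ]
}}

```text
clock: 18.75
tcp_pos: [0.4386, 0.1716, -0.0092]
ee_rot: [[-0.112, 0.994, -0.001], [0.994, 0.112, -0.0], [-0.0, -0.001, -1.0]]
wrist_force: [0.1, -0.0, -0.9]
gripper_width: 0.149
finger_force: 121.4
```

```bash
python3 to.py .383 .241 -.009 6.4;python3 look.py
```

```text
t 18.75 pos [ 0.4386  0.1716 -0.0092] turn [-0.07  0.01  0.01] shift [ 0.0752 -0.0475 -0.0002] w 0.149 ff 121.4 F [ 0.1 -0.  -0.9] q [-49.  32.  29. 123. -29.  32.   8.]
side
L 8 5% [-51.4  33.8  24.5] med [-50.5  36.9  29.2] 95% [-48.6  43.4  33.3] max [-48.1  44.6  33.7] min [-51.5  33.6  23.6]
R 103 5% [-87.9 -50.5  15.6] med [-75.3 -45.4  33.4] 95% [-50.3 -33.6  39. ] max [-48.  -31.3  39.3] min [-89.8 -50.9  12.5]
grip 121 5% [ -1.2 -21.6  54.5] med [ 9.2 -6.8 61.6] 95% [20.1 19.3 63.4] max [22.2 23.  64. ] min [ -2.  -22.6  53.2]
head 150 5% [-104.3  -51.9   26.5] med [-89.9 -44.   36. ] 95% [-67.7  55.6  42.8] max [-63.3  79.5  44.7] min [-106.3  -54.    20.9]
top
grip 199 5% [ -0.5 -19.3  56.3] med [ 9.8  0.8 59.9] 95% [20.9 21.3 63. ] max [22.5 23.8 64.3] min [ -2.  -21.9  54.2]
```

The insert origin is at frame x of about +10 mm, square and clear of the keepers, after four taps on each pin. Next I'll back off and lay the mallet down.

Request:
{"fn": "arm_command", "kwargs": {
  "targets": [
    [[0, 0, 0, 0, -0.03, 0, 1], [0, 0, 0, 0.02, -0.028, 0, 1], [0, 0, 0, 0.035, 0, 0, 1], [0, 0, 0, 0, 0, 0, 1], [0, 0, 0, 0, 0, 0.004, 1], [0, 0, 0, 0, 0, 0.002, 1], [0, 0, 0, 0, 0, 0.001, 1], [0, 0, 0, 0, 0, 0, 1]]
  ]
}}

```text
clock: 19.65
tcp_pos: [0.3769, 0.2202, -0.0155]
ee_rot: [[-0.11, 0.994, 0.0], [0.994, 0.11, 0.002], [0.002, 0.0, -1.0]]
wrist_force: [-8.2, 5.3, 24.5]
gripper_width: 0.153
finger_force: 126.3
```

```bash
python3 to.py .375 .22 -.0166 6.4
python3 - <<'E'
from fr import *
from bench import eyes
c=eyes.capture("side");Q=cloud(c)*1000;f=c["frame"].astype(int)
k=(Q[...,0]>310)&(Q[...,0]<430)&(Q[...,1]>120)&(Q[...,1]<420)&(Q[...,2]>2)&(Q[...,2]<60)&(f[...,2]>110)
for lo in range(130,400,20):
    q=k&(Q[...,1]>=lo)&(Q[...,1]<lo+20)
    if q.sum()>3: st(lo,Q[q])
E
```

```text
t 19.65 pos [ 0.3769  0.2202 -0.0155] turn [ 0.02 -0.1  -0.06] shift [ 0.     -0.0019  0.0011] w 0.153 ff 126.3 F [-8.2  5.3 24.5] q [-59.  30.  29. 128. -30.  29.   0.]
130 86 5% [345.4 131.    2.1] med [384.6 139.3   2.8] 95% [424.9 148.    3.7] max [429.6 149.9   4. ] min [342.1 130.    2. ]
150 207 5% [357.1 154.4   2.7] med [388.5 162.5  27.5] 95% [420.8 168.3  36.3] max [429.9 169.9  38.8] min [352.5 150.1   2. ]
170 50 5% [380.7 170.4   2.5] med [405.6 174.5  32.2] 95% [426.3 185.   34.9] max [429.9 188.   35.3] min [367.3 170.1   2. ]
190 13 5% [404.9 192.1   2.5] med [424.6 198.3   3.2] 95% [429.1 208.1  13.1] max [429.7 209.5  26. ] min [382.3 192.    2.3]
210 15 5% [402.3 210.4   2.2] med [424.4 224.1   3.1] 95% [428.9 228.8   4.7] max [429.6 229.8   4.8] min [400.4 210.4   2.2]
230 30 5% [376.1 233.2   2.1] med [411.9 243.1   2.8] 95% [428.3 249.4  22.9] max [428.9 249.6  25.7] min [374.8 232.8   2. ]
250 44 5% [372.4 252.1   2.1] med [409.7 260.    3.4] 95% [427.7 268.1  24.1] max [430.  269.7  25.5] min [370.3 250.7   2.1]
270 79 5% [313.8 271.    2.1] med [373.2 280.8   3.2] 95% [425.7 289.4  24.8] max [429.8 290.   25.9] min [311.1 270.    2. ]
290 44 5% [313.9 290.9   2.2] med [369.2 296.9   3. ] 95% [427.4 307.2  24.3] max [429.3 308.7  25.7] min [311.1 290.3   2.1]
310 24 5% [311.2 310.2   2.2] med [347.4 317.4   3.4] 95% [427.4 325.1  21.7] max [429.9 326.4  22.9] min [311.1 310.1   2.1]
330 14 5% [315.9 331.3   2.1] med [362.5 343.7   3. ] 95% [388.6 349.5   3.8] max [403.8 349.8   3.9] min [314.1 331.3   2.1]
350 20 5% [337.2 352.6   2.2] med [361.6 357.9   2.7] 95% [407.2 369.4   4.2] max [408.  370.    4.5] min [334.4 352.1   2.2]
370 19 5% [331.4 372.3   2.2] med [340.4 380.5   3.4] 95% [415.7 388.6   4.9] max [418.8 389.3   4.9] min [329.  371.2   2.1]
390 7 5% [329.3 391.1   2.6] med [416.3 396.3   4.5] 95% [419.6 403.9   5.1] max [419.8 405.4   5.3] min [329.2 391.    2.4]
```

Request:
{"fn": "arm_command", "kwargs": {
  "targets": [
    [[0, 0, 0, 0, 0, -0.001, 0.7], [0, 0, 0, 0, 0, 0, 0.4], [0, 0, 0, 0, 0, 0, 0], [0, 0, 0, 0, 0, 0, -0.4], [0, 0, 0, 0, 0, 0, -1], [0, 0, 0, 0, 0, -0.03, -1], [0, 0, 0, 0, 0, -0.04, -1], [0, 0, 0, 0, 0, -0.05, -1], [0, 0, 0, 0, 0, -0.04, -1], [0, 0, 0, 0, 0, 0, -1]]
  ],
  "newtons": 40
}}

```text
clock: 20.7
tcp_pos: [0.3782, 0.2212, 0.149]
ee_rot: [[-0.111, 0.994, 0.004], [0.994, 0.111, 0.005], [0.005, 0.005, -1.0]]
wrist_force: [-0.4, 0.8, 0.1]
gripper_width: 1.003
finger_force: 0.0
```

```bash
python3 to.py .548 .173 .1 -83.6; python3 to.py .548 .173 .1 96.4
python3 - <<'E'
from fr import *
from bench import eyes
c=eyes.capture("side");d=eyes.capture("top")
Q=fcloud(d);k=(Q[...,2]>53)&(Q[...,2]<66)&(abs(Q[...,1])<40)&(Q[...,0]>-60)&(Q[...,0]<60)
if k.any(): st("grip",Q[k])
Q=cloud(d);z=Q[...,2];print("gripworld",rect(((z>.052)&(z<.07)&(abs(Q[...,0]-.548)<.04)&(abs(Q[...,1]-.173)<.045)),d,.06))
a=cv2.resize(c["frame"][130:270,230:360,::-1],None,fx=3,fy=3);b=cv2.resize(d["frame"][160:300,210:340,::-1],None,fx=3,fy=3)
cv2.imwrite("pics/m3.png",np.hstack([a,b]))
E
```

```text
t 20.7 pos [0.3782 0.2212 0.149 ] turn [-1.000e-02 -4.300e-01  8.999e+01] shift [0.1634 0.0668 0.049 ] w 1.003 ff 0.0 F [-0.4  0.8  0.1] q [-74.  11.  45. 123. -11.  49. -17.]
t 20.7 pos [0.3782 0.2212 0.149 ] turn [ 4.300e-01 -1.000e-02 -9.001e+01] shift [-0.1634 -0.0668  0.049 ] w 1.003 ff 0.0 F [-0.4  0.8  0.1] q [-74.  11.  45. 123. -11.  49. -17.]
grip 196 5% [ -0.4 -19.6  56.7] med [10.   1.  59.5] 95% [20.9 21.4 62.7] max [22.2 23.8 63.8] min [ -1.5 -21.9  54.4]
gripworld ((547.6678466796875, 174.0039825439453), (24.24219512939453, 45.58497619628906), 7.057060241699219)
```

View pics/m3.png

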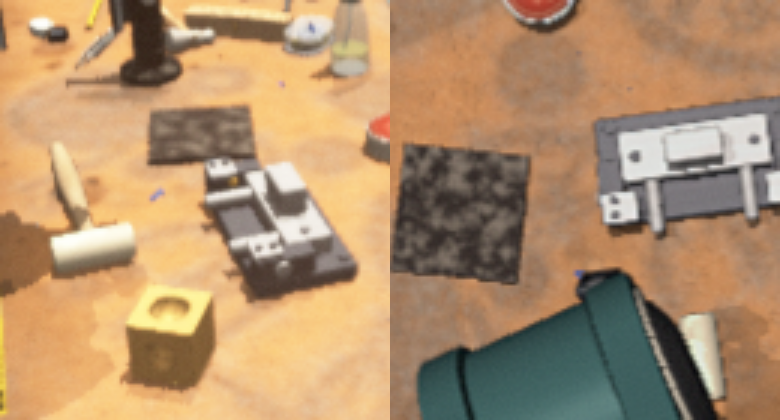

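The mallet lies flat at (90,220) in the side half. The insert sits past the keepers, with its grip block at (693,145) in the top half, and the tile is at (460,213). The current tool yaw suits a grasp across the block's 24 mm.

Request:
{"fn": "arm_command", "kwargs": {
  "targets": [
    [[0, 0, 0, -0.03, 0.04, 0, -1], [0, 0, 0, -0.036, 0.04, 0, -1], [0, 0, 0, 0, 0.04, 0, -1], [0, 0, 0, 0, 0.043, 0, -1], [0, 0, 0, 0, 0, 0.03, -1], [0, 0, 0, 0, 0, 0.04, -1], [0, 0, 0, 0, 0, 0.02, -1], [0, 0, 0, 0, 0, 0, -1], [0, 0, 0, 0, 0, 0, -1]]
  ],
  "newtons": 60
}}

```text
clock: 21.7
tcp_pos: [0.5425, 0.174, 0.0545]
ee_rot: [[-0.111, 0.994, -0.001], [0.994, 0.111, -0.001], [-0.001, -0.001, -1.0]]
wrist_force: [0.5, 0.8, 1.0]
gripper_width: 0.998
finger_force: 0.0
```

```bash
python3 to.py .5477 .174 .011 7
```

```text
t 21.7 pos [0.5425 0.174  0.0545] turn [-0.08  0.06 -0.65] shift [-0.0006  0.0052  0.0435] w 0.998 ff 0.0 F [0.5 0.8 1. ] q [-50.  35.  38. 108. -28.  47.  10.]
```

Request:
{"fn": "arm_command", "kwargs": {
  "targets": [
    [[0, 0, -0.6, 0, 0.005, 0.01, -1], [0, 0, 0, 0, 0, 0.015, -1], [0, 0, 0, 0, 0, 0.012, -1], [0, 0, 0, 0, 0, 0.005, -1], [0, 0, 0, 0, 0, 0, -1], [0, 0, 0, 0, 0, 0, 0], [0, 0, 0, 0, 0, 0, 0.6], [0, 0, 0, 0, 0, 0, 1], [0, 0, 0, 0, 0, 0, 1], [0, 0, 0, 0, 0, 0, 1]]
  ],
  "newtons": 60
}}

```text
clock: 22.7
tcp_pos: [0.5479, 0.1754, 0.0134]
ee_rot: [[-0.122, 0.993, 0.001], [0.993, 0.122, 0.0], [0.0, 0.001, -1.0]]
wrist_force: [-0.1, 0.6, 4.7]
gripper_width: 0.266
finger_force: 59.1
```

```bash
python3 to.py .5477 .174 .011 7
```

```text
t 22.7 pos [0.5479 0.1754 0.0134] turn [ 0.03 -0.01 -0.  ] shift [-0.0014 -0.0003  0.0024] w 0.266 ff 59.1 F [-0.1  0.6  4.7] q [-47.  39.  35. 108. -31.  43.  12.]
```

Request:
{"fn": "arm_command", "kwargs": {
  "targets": [
    [[0, 0, 0, 0, 0, 0, 1], [0, 0, 0, 0, 0, -0.01, 1], [0, 0, 0, 0, 0, -0.02, 1], [0, 0, 0, 0, 0, -0.03, 1], [0, 0, 0, 0, 0, -0.03, 1], [0, 0, 7, 0, 0, 0, 1], [0, 0, 6.6, 0, 0, 0, 1], [0, 0, 0, 0, 0, 0, 1], [0, 0, 0, 0, 0, 0, 1]]
  ],
  "newtons": 90
}}

```text
clock: 23.6
tcp_pos: [0.5474, 0.1753, 0.1031]
ee_rot: [[0.111, 0.994, -0.0], [0.994, -0.111, -0.0], [-0.0, -0.0, -1.0]]
wrist_force: [1.1, 0.5, -4.0]
gripper_width: 0.263
finger_force: 89.2
```

```bash
python3 to.py .4994 .3679 .0054 -6.6
```

```text
t 23.6 pos [0.5474 0.1753 0.1031] turn [-0.01  0.02  0.2 ] shift [ 0.1858 -0.0698  0.0977] w 0.263 ff 89.2 F [ 1.1  0.5 -4. ] q [-54.  32.  44. 106. -28.  53.  -4.]
```

Request:
{"fn": "arm_command", "kwargs": {
  "targets": [
    [[0, 0, 0, 0.02, -0.01, 0, 1], [0, 0, 0, 0.03, -0.015, 0, 1], [0, 0, 0, 0.04, -0.015, 0, 1], [0, 0, 0, 0.04, -0.015, 0, 1], [0, 0, 0, 0.03, -0.01, 0, 1], [0, 0, 0, 0.02, -0.005, 0, 1], [0, 0, 0, 0.006, 0, 0, 1], [0, 0, 0, 0, 0, 0.02, 1], [0, 0, 0, 0, 0, 0.02, 1], [0, 0, 0, 0, 0, 0.02, 1]]
  ]
}}

```text
clock: 24.6
tcp_pos: [0.4998, 0.3672, 0.0423]
ee_rot: [[0.113, 0.994, 0.0], [0.994, -0.113, -0.0], [-0.0, 0.0, -1.0]]
wrist_force: [0.5, 0.1, -3.6]
gripper_width: 0.266
finger_force: 89.4
```

Request:
{"fn": "arm_command", "kwargs": {
  "targets": [
    [[0, 0, 0, 0, 0, 0.01, 1], [0, 0, 0, 0, 0, 0.01, 1], [0, 0, 0, 0, 0, 0, 1], [0, 0, 0, 0, 0, 0, 1]]
  ]
}}

```text
clock: 25.0
tcp_pos: [0.4999, 0.368, 0.0235]
ee_rot: [[0.115, 0.993, 0.0], [0.993, -0.115, 0.0], [0.0, 0.0, -1.0]]
wrist_force: [0.2, -1.0, -4.8]
gripper_width: 0.262
finger_force: 89.1
```

```bash
python3 to.py .4994 .3679 .0054 -6.6
python3 - <<'E'
from h import *
from bench import eyes
c=eyes.capture("side");np.savez("s5.npz",**c)
Q=cloud(c)*1000;k=(abs(Q[...,0]-499)<90)&(abs(Q[...,1]-366)<90)&(Q[...,2]>12)&(Q[...,2]<50)&(c["frame"].min(2)>120)
print(k.sum(),Q[k].min(0).round(1),Q[k].max(0).round(1))
cv2.imwrite("pics/m5.png",cv2.resize(c["frame"][110:230,230:380,::-1],None,fx=4,fy=4))
E
```

```text
t 25.0 pos [0.4999 0.368  0.0235] turn [ 0.03 -0.01  0.01] shift [-0.0002 -0.0004  0.0181] w 0.262 ff 89.1 F [ 0.2 -1.  -4.8] q [-66.  42.  38. 101. -34.  48. -19.]
45 [469.4 304.5  43.5] [515.7 404.5  47.8]
```

View pics/m5.png

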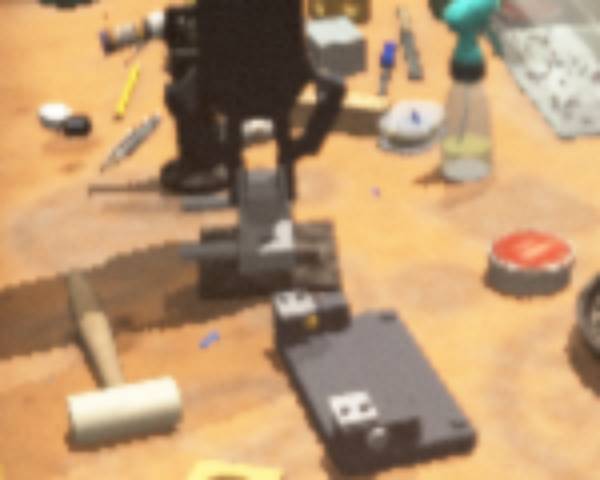

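The insert hangs level over the tile at (265,245), and the mallet lies at (115,380). Next I'll lower it gently.

Request:
{"fn": "arm_command", "kwargs": {
  "targets": [
    [[0, 0, 0, 0, 0, 0.008, 1], [0, 0, 0, 0, 0, 0.005, 1], [0, 0, 0, 0, 0, 0.002, 1], [0, 0, 0, 0, 0, 0.001, 1], [0, 0, 0, 0, 0, 0.001, 1], [0, 0, 0, 0, 0, 0, 1], [0, 0, 0, 0, 0, 0, 1]]
  ]
}}

```text
clock: 25.75
tcp_pos: [0.4996, 0.3681, 0.0061]
ee_rot: [[0.115, 0.993, 0.0], [0.993, -0.115, -0.0], [0.0, 0.0, -1.0]]
wrist_force: [-0.6, -0.4, -4.7]
gripper_width: 0.265
finger_force: 89.2
```

Request:
{"fn": "arm_command", "kwargs": {
  "targets": [
    [[0, 0, 0, 0, 0, 0.0005, 1], [0, 0, 0, 0, 0, 0, 1], [0, 0, 0, 0, 0, 0.0005, 1], [0, 0, 0, 0, 0, 0, 1]]
  ]
}}

```text
clock: 26.15
tcp_pos: [0.4996, 0.3681, 0.0052]
ee_rot: [[0.115, 0.993, 0.0], [0.993, -0.115, 0.0], [0.0, 0.0, -1.0]]
wrist_force: [-1.4, -1.5, 1.7]
gripper_width: 0.261
finger_force: 89.8
```

Contact has been made: Fz rose from −4.7 to +1.7 N. Now I'll release and retreat.

Request:
{"fn": "arm_command", "kwargs": {
  "targets": [
    [[0, 0, 0, 0, 0, 0, 0.4], [0, 0, 0, 0, 0, 0, 0.2], [0, 0, 0, 0, 0, 0, -0.2], [0, 0, 0, 0, 0, 0, -1], [0, 0, 0, 0, 0, 0, -1], [0, 0, 0, 0, 0, -0.01, -1], [0, 0, 0, 0, 0, -0.03, -1], [0, 0, 0, 0, 0, -0.04, -1], [0, 0, 0, 0, 0, -0.05, -1], [0, 0, 0, 0, 0, -0.03, -1]]
  ]
}}

```text
clock: 27.15
tcp_pos: [0.5004, 0.3681, 0.1692]
ee_rot: [[0.116, 0.993, 0.002], [0.993, -0.116, 0.002], [0.002, 0.002, -1.0]]
wrist_force: [-0.3, -0.5, 0.2]
gripper_width: 1.002
finger_force: 0.0
```

Request:
{"fn": "arm_command", "kwargs": {
  "targets": [
    [[0, 0, 0, 0.04, 0, 0, -1], [0, 0, 0, 0.05, 0, 0, -1], [0, 0, 0, 0.05, 0, 0, -1], [0, 0, 0, 0.04, 0, 0, -1], [0, 0, 0, 0, 0, 0, -1], [0, 0, 0, 0, 0, 0, -1], [0, 0, 0, 0, 0, 0, -1], [0, 0, 0, 0, 0, 0, -1]]
  ]
}}

```text
clock: 27.95
tcp_pos: [0.5206, 0.5458, 0.1657]
ee_rot: [[0.116, 0.993, 0.0], [0.993, -0.116, 0.0], [0.0, 0.0, -1.0]]
wrist_force: [-0.2, 0.1, 0.5]
gripper_width: 1.0
finger_force: 0.0
```

Run:
```python
from h import *
from bench import eyes,bot
d=eyes.capture("top");P=cloud(d);z=P[...,2];x=P[...,0];y=P[...,1];f=d["frame"].astype(int)
near=(abs(x-.4994)<.1)&(abs(y-.3665)<.1)
print("grip",rect(near&(z>.045)&(z<.065),d,.052)); print("plate",rect(near&(z>.02)&(z<.065)&(x>.475),d,.026))
k=near&(z>.02)&(z<.04)&(x>.48);print("plate z",np.percentile(z[k],[5,50,95]))
print("tile",rect(near&(z>.004)&(z<.015)&(f.sum(2)<300),d,.008)); print(bot.sense()["tcp_pos"])
cv2.imwrite("pics/m6.png",cv2.resize(d["frame"][130:300,170:440,::-1],None,fx=2.9,fy=2.9))
```

```text
grip ((499.0614318847656, 365.0406494140625), (46.565330505371094, 23.927518844604492), 82.78952026367188)
plate ((499.3276062011719, 365.6163330078125), (122.2232437133789, 45.99518966674805), 89.05422973632812)
plate z [0.02206168 0.02565709 0.02994564]
tile ((536.255859375, 362.2043762207031), (104.92190551757812, 32.42227554321289), 83.56441497802734)
[0.52051414 0.54606988 0.165652  ]
```

View pics/m6.png

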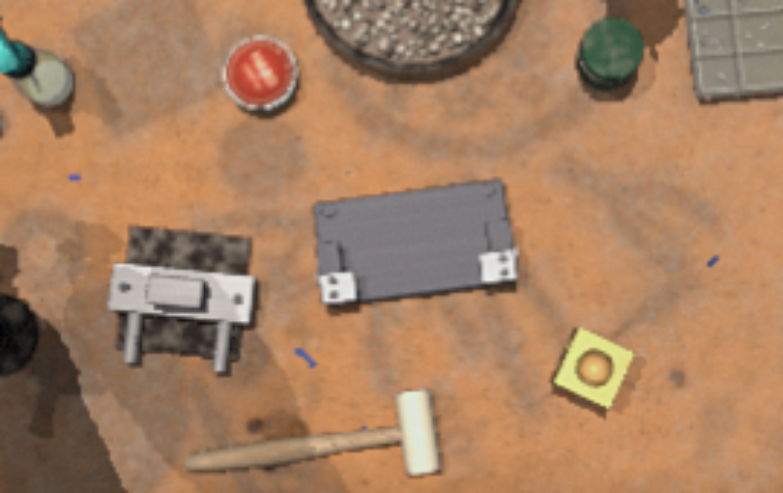

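The insert sits flat and centred on the tile at (180,292). The mallet is flat on the bench at (310,443), and the cube, jar and tin are where they were.

```bash
python3 -c "
from bench import ticket
print(ticket.close_job())"
```

```text
the job is handed in; nothing more can be done
None
```

The insert was tapped loose with four alternate taps on each pin (left first, the first two taps moving the pins about 7 and 9 mm), the mallet was laid flat on the bench, and the insert was set down flat within about 2 mm of the slate tile's centre; the job was handed in at about 28 s.

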